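Lay out stripped spring-hanger parts on their silhouette pads

TASK

Lay the stripped spring-hanger parts out for inspection: put each of the four steel parts flat on the yellow pad painted with its own silhouette, within a centimetre of centre, with the link lying along its silhouette (how the nut and the rings are turned does not matter). Leave the spray can and the grease jar standing where they are.

Things in the scene. Friction and masses are not known exactly. Their poses are not given: they have to be found in the camera images.
- race_center (a point): Bearing race: plain bright steel ring, the larger of the two rings, outside diameter 64 mm, bore 44 mm, 22 mm high, about 0.28 kg, lying flat on the bench. The point is its centre, half-way up (11 mm above its underside); z is the ring's axis, up.
- spacer_center (a point): Spacer: plain bright steel ring, the smaller of the two rings, outside diameter 34 mm, bore 19 mm, 22 mm high, about 0.11 kg, lying flat on the bench. The point is its centre, half-way up (11 mm above its underside); z is the ring's axis, up.
- nut_center (a point): Hub nut: steel hexagon nut, 48 mm across flats (55 mm across corners), 22 mm high, round bore 24 mm, about 0.27 kg, lying flat on the bench. The point is its centre, half-way up (11 mm above its underside); z is its axis, up; the y axis is square to a pair of flats (x points to a corner).
- link_center (a point): Shackle link: flat steel bar with rounded ends and a rubber bush near each end, 80 mm long, 30 mm wide, 16 mm high, about 0.26 kg, lying flat on the bench. The point is its centre, half-way up (8 mm above its underside); x runs along its length, y across its width, z up. Both ends are alike.
- mark_race (a point): Pad for the bearing race. Yellow plywood pad, 90 x 90 x 6 mm, fixed to the bench, carrying a black silhouette of a large ring (black annulus of diameter 68 mm with a yellow centre of diameter 40 mm). The point is the centre of the silhouette (and of the pad) on the pad's top face, 6 mm above the bench; z up, x and y parallel to the pad's edges.
- mark_spacer (a point): Pad for the spacer. Yellow plywood pad, 90 x 90 x 6 mm, fixed to the bench, carrying a black silhouette of a small ring (black annulus of diameter 38 mm with a yellow centre of diameter 15 mm). The point is the centre of the silhouette (and of the pad) on the pad's top face, 6 mm above the bench; z up, x and y parallel to the pad's edges.
- mark_nut (a point): Pad for the hub nut. Yellow plywood pad, 90 x 90 x 6 mm, fixed to the bench, carrying a black silhouette of a hexagon (51 mm across flats, with a yellow centre of diameter 20 mm). The point is the centre of the silhouette (and of the pad) on the pad's top face, 6 mm above the bench; z up, x and y parallel to the pad's edges.
- mark_link (a point): Pad for the shackle link. Yellow plywood pad, 90 x 90 x 6 mm, fixed to the bench, carrying a black silhouette of a solid bar with rounded ends (84 x 34 mm). The point is the centre of the silhouette (and of the pad) on the pad's top face, 6 mm above the bench; z up, x and y parallel to the pad's edges. The silhouette's length runs along x.
- spray_can: Bystander: upright pale aluminium spray can with a blue band and white top, diameter 65 mm, 160 mm high, standing loose on the robot's left of the work. Origin at the centre of its underside.
- grease_jar: Bystander: amber glass jar with a black cap, diameter 72 mm, 75 mm high, standing loose on the robot's right of the work. Origin at the centre of its underside.
There are look-alikes about, which are no part of the job. What is shaped like the part that bears race_center but blue or turquoise is not meant. What is shaped like the part that bears nut_center but orange is not meant.

How it is judged:
At the end, for the whole second after the job is handed in: Race, spacer, nut and link each lie flat (within 0.1 rad, height within 3 mm) and at rest on the pad with their own silhouette, centre within 12 mm horizontally of its centre; the link is within 0.21 rad of its silhouette's length, either way round; all released (horizontal distance between race_center and mark_race below 0.012 m and z of race_center in the frame of mark_race between 0.008 and 0.014 m and angle between the z axis of race_center and the z axis of mark_race, either way round below 0.1 rad and linear speed of each of race, spacer, nut, link below 0.01 m/s and horizontal distance between spacer_center and mark_spacer below 0.012 m and z of spacer_center in the frame of mark_spacer between 0.008 and 0.014 m and angle between the z axis of spacer_center and the z axis of mark_spacer, either way round below 0.1 rad and horizontal distance between nut_center and mark_nut below 0.012 m and z of nut_center in the frame of mark_nut between 0.008 and 0.014 m and angle between the z axis of nut_center and the z axis of mark_nut, either way round below 0.1 rad and horizontal distance between link_center and mark_link below 0.012 m and z of link_center in the frame of mark_link between 0.005 and 0.011 m and angle between the z axis of link_center and the z axis of mark_link, either way round below 0.1 rad and angle between the x axis of link_center and the x axis of mark_link, either way round below 0.21 rad); the robot touches nothing.
It fails at once if the spray can is shifted more than 25 mm or tipped (distance of spray_can from where it was at the start of the episode above 0.025 m or angle between spray_can's own z axis and vertical above 0.3 rad).
It fails at once if the grease jar is shifted more than 25 mm or tipped (distance of grease_jar from where it was at the start of the episode above 0.025 m or angle between grease_jar's own z axis and vertical above 0.3 rad).
It also fails if it takes over 96 s, if anything falls off the work surface, if the arm or the gripper's body presses on something with over 40 N, if the wrist force passes 120 N, or if a joint passes its speed limit or range.

ROBOT

A 6-joint arm with a two-finger parallel gripper is mounted at the origin on the work surface. World frame = base frame: x ahead of the robot, y to its left, z up, the work surface at z = 0. Lengths are in m, angles in rad, forces in N, time in s.
With the tool pointing down it reaches from about 0.225 to 0.875 m from the base axis. Payload 3.4 kg.
Tool frame: the origin (TCP) lies between the finger pads; the fingertips stand 19 mm ahead of it and the grasp point (between the pads) is the TCP; z points along the fingers, y is the line along which they close (so a half turn about z gives the same grasp; the last joint's range is limited). The gripper opens to 85 mm and grips with 20 to 120 N. Pads are 22 mm wide; open, the fingers measure 114 mm over their backs; the gripper's body (76 mm by 85 mm) begins 54 mm behind the grasp point. The pads swing forward as they close: fully open they stand 13 mm farther back than shut.
Start: joints at [1.004, 0.276, 1.505, -0, 1.361, -0.121], TCP at [0.248, 0.519, 0.25] pointing down, gripper open.
Joint ranges: [-2.89, 2.89], [-0.75, 2.08], [0.22, 2.7], [-1.18, 4.32], [0.11, 2.71], [-2.7, 2.7]. Speed limits (rad/s): [2.57, 2.57, 3.14, 3.14, 3.14, 3.14].

INTERFACE

Orientations are given as a unit quaternion [w, x, y, z].
In Python, from rig import ctrl, viewer gives the robot as it stands.
- The arm moves only by the tool apply_moves, never from a script. Its argument "deltas" is a list of rows, each an object with "claw": the closure, from -1 (fully open) to 1 (shut); "travel": the shift along the tool's x, y, z in m, a list of three; "spin": the turn about the tool's z in degrees. In form: [{"claw": claw, "travel": [x, y, z], "spin": spin}, ...]. A call has 1 to 8 rows; each row is the pose to reach, as a shift and turn from the pose commanded when the call began, along the tool's axes at that moment; what a row does not reach only later rows make up. A row lasts 1/10 s, in which the tool goes at most 50 mm and 8.59 degrees, less where a joint would pass 70% of its speed; a pose out of reach is approached as far as the arm can. A call with a gripper value outside its range is refused whole. The fingers move at their own pace and stop on an object; "newtons" is the grip in N (left out, the last holds). Time passes only in rows, so rows that repeat a pose let the fingers close. It gives the time, the measured TCP pose, the force, the opening and the grip force at its end, in the units of the state.
- ctrl.observe(): the state, without advancing time (a new reading comes with each control period).
- viewer.camera(name): name is "scene" or "top"; returns (picture, depth): 384x512x3 uint8, red, green, blue; 384x512 float32, m along the optical axis (not along the pixel's ray), 0 where there is no reading.
- viewer.get_calibration(name): a dict with "fx", "fy", "cx", "cy" (pixels), "camera_from_world" (4x4, takes a point from world to camera coordinates). Camera axes: x right, y up, looking along -z (the intrinsics and any distortion apply to the point x, -y, -z); pixel columns grow to the right and rows downward; lengths in m; the calibration is good to about 2 mm. A picture is of the moment at which its call begins. get_calibration takes no time and is no camera call.
- ctrl.sign_off(): hands the job in; it is judged then, once.
The state is a dict: "time": time; "joint_pos": joint angles; "qd": joint speeds; "joint_torque": joint torques, N m; "ee_pos": TCP position; "ee_rot": TCP orientation; "contact_force": force on the tool from outside, world axes, zero at the start; "torque": the same for the moment, N m; "gripper_width": finger opening in m; "gripper_force": force on a finger pad.
Only numpy, scipy, OpenCV 4.12 (cv2) and the standard library are available. Lean on these libraries where they do the work, as an engineer would, in place of code of your own. Each camera call takes 0.05 s, during which the arm holds its last target. There are 200 camera calls.

## Working session

There is one attempt and no reset: what is moved stays moved. The work goes in short steps, Python scripts to look and compute and a tool call to move; the robot and the scene stay as the last step left them, time stands still between calls to the robot, and variables do not carry over. Pictures are saved under pics/ and viewed, at most 14 in all, crops included, and the job is handed in when it is done.

Besides the shell and the picture viewer there is one more tool, called after ">>>" by a JSON object that holds its "op" and its "data", one argument or row to a line. apply_moves: Moves the arm, as the interface text tells. Its arguments: {"type":"object","properties":{"deltas":{"type":"array","items":{"type":"object","properties":{"claw":{"type":"number"},"travel":{"type":"array","items":{"type":"number"}},"spin":{"type":"number"}}}},"newtons":{"type":"number"}},"required":["deltas"]}

```bash
mkdir -p pics; ls; python3 - <<'E'
from rig import ctrl, viewer
import cv2, numpy as np
print(ctrl.observe())
for n in("top","scene"):
    im,d=viewer.camera(n); np.savez(f"{n}.npz",im=im,d=d)
    cv2.imwrite(f"pics/{n}0.png",im[:,:,::-1]); print(viewer.get_calibration(n))
E
```

```text
pics
{'time': 0.0, 'joint_pos': array([ 1.00399023e+00,  2.76591365e-01,  1.50616243e+00, -3.39690116e-06,
        1.36071407e+00, -1.21000352e-01]), 'qd': array([ 0.00039754,  0.00041121, -0.0004467 ,  0.0016058 ,  0.00168974,
       -0.00038321]), 'joint_torque': array([ 1.46727354e-03, -4.16756094e+01, -2.45806092e+01, -2.01236671e-04,
        1.11288676e-02, -1.41925059e-05]), 'ee_pos': array([0.24765956, 0.51836197, 0.24943009]), 'ee_rot': array([-3.14564466e-04,  2.21061162e-01,  9.75259496e-01, -8.83267151e-04]), 'contact_force': array([-0.02036029,  0.32355568,  0.02352686]), 'torque': array([ 0.01363935,  0.02311203, -0.022868  ]), 'gripper_force': 0.0, 'gripper_width': 0.08517576761367997}
{'fx': 349.6571871802286, 'fy': 349.6571871802286, 'cx': 252.64747622684067, 'cy': 192.3004791913505, 'camera_from_world': array([[ 2.32332365e-02, -9.99680450e-01, -9.96060746e-03,
        -9.58627031e-05],
       [ 9.92609476e-01,  2.18795865e-02,  1.19363782e-01,
        -6.05536883e-01],
       [-1.19107705e-01, -1.26602003e-02,  9.92800621e-01,
        -9.57933884e-01],
       [ 0.00000000e+00,  0.00000000e+00,  0.00000000e+00,
         1.00000000e+00]])}
{'fx': 437.5078428267052, 'fy': 437.5078428267052, 'cx': 252.5725734741943, 'cy': 190.57700924331175, 'camera_from_world': array([[-0.39515206,  0.91855956, -0.01015836,  0.24138967],
       [-0.62231725, -0.25954569,  0.73848309,  0.33035669],
       [ 0.67570414,  0.29813484,  0.67419547, -1.63343959],
       [ 0.        ,  0.        ,  0.        ,  1.        ]])}
```

View pics/top0.png

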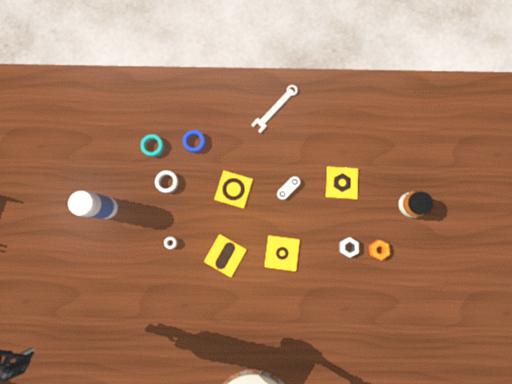

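View pics/scene0.png

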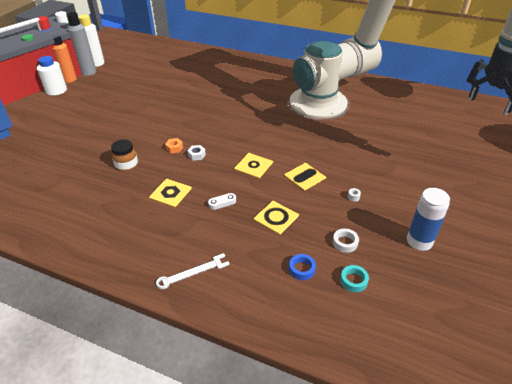

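Top view: race (167,182), spacer (170,243), nut (349,247), link (289,188). The pads are race (234,189), link (225,256), spacer (282,254) and nut (342,183). The can is at (92,205) and the jar at (415,204). Blue and turquoise rings and an orange nut are the look-alikes.

```bash
cat > h.py <<'E'
import cv2, numpy as np
from rig import ctrl, viewer
K=viewer.get_calibration
def plane(name,px,z):
    c=K(name);T=c["camera_from_world"];R=T[:3,:3];o=-R.T@T[:3,3]
    px=np.atleast_2d(px).astype(float)
    r=np.c_[(px[:,0]-c["cx"])/c["fx"],-(px[:,1]-c["cy"])/c["fy"],-np.ones(len(px))]@R
    return (o+r*((z-o[2])/r[:,2])[:,None])[:,:2]
def cloud(name,d):
    c=K(name);T=c["camera_from_world"];v,u=np.mgrid[:384,:512]
    P=np.stack([(u-c["cx"])/c["fx"]*d,-(v-c["cy"])/c["fy"]*d,-d],-1)
    return (P-T[:3,3])@T[:3,:3]
def rect(p):
    (c,s,_)=r=cv2.minAreaRect((np.asarray(p)*1000).astype(np.float32))
    b=cv2.boxPoints(r); e=[b[1]-b[0],b[2]-b[1]]; e=max(e,key=np.linalg.norm)
    return np.round(c,1),np.round(sorted(s),1),round(np.degrees(np.arctan2(e[1],e[0]))%180,1)
def big(m,box):
    x0,y0,x1,y1=box;M=np.zeros(m.shape,np.uint8);M[y0:y1,x0:x1]=m[y0:y1,x0:x1]
    cs,_=cv2.findContours(M,cv2.RETR_EXTERNAL,cv2.CHAIN_APPROX_NONE)
    return max(cs,key=cv2.contourArea)[:,0]
def bx(c,r): return (c[0]-r,c[1]-r,c[0]+r,c[1]+r)
E
python3 - <<'E'
from h import *
a=np.load("top.npz");im,d=a["im"],a["d"];P=cloud("top",d)
hsv=cv2.cvtColor(im,cv2.COLOR_RGB2HSV)
yel=((hsv[...,0]>20)&(hsv[...,0]<35)&(hsv[...,1]>150)&(hsv[...,2]>120)).astype(np.uint8)
wht=((hsv[...,1]<70)&(hsv[...,2]>110)).astype(np.uint8)
for n,c in dict(race=(234,189),link=(225,256),spacer=(282,254),nut=(342,183)).items():
    q=big(yel,bx(c,30)); print("pad",n,rect(plane("top",q,.006)))
    if n=="link":
        M=np.zeros_like(yel);cv2.fillPoly(M,[cv2.convexHull(q)],1);M=cv2.erode(M,np.ones((3,3)))&(hsv[...,2]<90)
        print("sil",rect(plane("top",big(M,bx(c,30)),.006)))
for n,c,h in (("race",(167,182),22),("spacer",(170,243),22),("nut",(349,247),22),("link",(289,188),16)):
    q=big(wht,bx(c,18)); p=plane("top",q,h/1000)
    print(n,rect(p),"circ",np.round(cv2.minEnclosingCircle((p*1000).astype(np.float32)),1) if 0 else cv2.minEnclosingCircle((p*1000).astype(np.float32)))
    m=np.zeros_like(wht);m[c[1]-18:c[1]+18,c[0]-18:c[0]+18]=1
    s=(m>0)&(P[...,2]>h*.7e-3)&(P[...,2]<.04); print("  depth",rect(P[s][:,:2]),np.median(P[s][:,2]))
    mc=np.array(cv2.minEnclosingCircle((P[s][:,:2]*1000).astype(np.float32))[0]);print("  ",mc)
for c in((92,205),(415,204)):
    m=np.zeros_like(wht);m[c[1]-22:c[1]+22,c[0]-30:c[0]+30]=1
    s=(m>0)&(P[...,2]>.06);print(rect(P[s][:,:2]),P[s][:,2].max())
c=K("top")["camera_from_world"];print(-c[:3,:3].T@c[:3,3])
E
```

```text
pad race (array([618.3,  71.8]), array([90.3, 91. ]), np.float32(164.8))
pad link (array([425.4,  89.8]), array([90.2, 90.6]), np.float32(151.9))Traceback (most recent call last):
  File "<stdin>", line 10, in <module>
  File "h.py", line 20, in big
    return max(cs,key=cv2.contourArea)[:,0]
           ~~~^^^^^^^^^^^^^^^^^^^^^^^^
ValueError: max() iterable argument is empty
```

```bash
cat > m1.py <<'E'
from h import *
a=np.load("top.npz");im,d=a["im"],a["d"];P=cloud("top",d)
hsv=cv2.cvtColor(im,cv2.COLOR_RGB2HSV)
print("sil px",im[256,225],im[250,228])
yel=((hsv[...,0]>20)&(hsv[...,0]<35)&(hsv[...,1]>150)&(hsv[...,2]>120)).astype(np.uint8)
wht=((hsv[...,1]<70)&(hsv[...,2]>110)).astype(np.uint8)
for n,c in dict(race=(234,189),link=(225,256),spacer=(282,254),nut=(342,183)).items():
    q=big(yel,bx(c,30)); print("pad",n,rect(plane("top",q,.006)))
    if n=="link":
        M=np.zeros_like(yel);M=cv2.drawContours(M,[q.reshape(-1,1,2).copy()],-1,1,-1)
        s=(cv2.erode(M,np.ones((3,3),np.uint8))>0)&(yel==0);v,u=np.nonzero(s)
        print("sil",rect(plane("top",np.c_[u,v],.006)))
for n,c,h in (("race",(167,182),22),("spacer",(170,243),22),("nut",(349,247),22),("link",(289,188),16)):
    q=big(wht,bx(c,18)); p=plane("top",q,h/1000)
    print(n,rect(p),"circ",cv2.minEnclosingCircle((p*1000).astype(np.float32)))
    m=np.zeros_like(wht);m[c[1]-18:c[1]+18,c[0]-18:c[0]+18]=1
    s=(m>0)&(P[...,2]>h*.7e-3)&(P[...,2]<.04); print("  depth",rect(P[s][:,:2]),np.median(P[s][:,2]),cv2.minEnclosingCircle((P[s][:,:2]*1000).astype(np.float32)))
for c in((92,205),(415,204)):
    m=np.zeros_like(wht);m[c[1]-22:c[1]+22,c[0]-30:c[0]+30]=1
    s=(m>0)&(P[...,2]>.06);print(rect(P[s][:,:2]),P[s][:,2].max())
E
python3 m1.py
```

```text
sil px [98 75 58] [105  81  63]
pad race (array([618.3,  71.8]), array([90.3, 91. ]), np.float32(164.8))
pad link (array([425.4,  89.8]), array([90.2, 90.6]), np.float32(151.9))
sil (array([425.6,  89.6]), array([33.1, 80.1]), np.float32(151.7))
pad spacer (array([436.3, -73.4]), array([90.7, 90.8]), np.float32(84.0))
pad nut (array([ 645.2, -246.4]), array([90.6, 91.1]), np.float32(177.4))
race (array([634. , 265.3]), array([65.1, 69.3]), np.float32(47.2)) circ ((633.3433837890625, 265.9383850097656), 35.29197311401367)
  depth (array([634.2, 266.9]), array([61.7, 62. ]), np.float32(117.2)) 0.022377985453671857 ((633.894287109375, 267.308349609375), 31.893983840942383)
spacer (array([459.7, 244. ]), array([33.8, 37.2]), np.float32(91.4)) circ ((459.18499755859375, 244.3323516845703), 19.563356399536133)
  depth (array([458.2, 246.9]), array([31.1, 32.1]), np.float32(91.4)) 0.02236573986468299 ((458.01165771484375, 246.18136596679688), 16.80367088317871)
nut (array([ 457.7, -261.5]), array([55.8, 56.3]), np.float32(91.3)) circ ((457.5909423828125, -261.77923583984375), 29.949674606323242)
  depth (array([ 457.6, -261.2]), array([46.5, 50.6]), np.float32(178.6)) 0.023007562667593125 ((457.61083984375, -261.85638427734375), 27.083702087402344)
link (array([622.8, -88.5]), array([32.9, 83. ]), np.float32(136.2)) circ ((623.4240112304688, -88.41912078857422), 41.84947967529297)
  depth (array([622.8, -88.5]), array([28.9, 78.6]), np.float32(136.2)) 0.0172584112142808 ((622.7608642578125, -88.6301040649414), 39.42709732055664)
(array([508.6, 239.6]), array([ 64.3, 474.8]), np.float32(77.1)) 1.0233155726226877
(array([ 552.1, -234.3]), array([ 61.5, 484.4]), np.float32(98.2)) 1.0233155726226877
```

```bash
cat > go.py <<'E'
import sys, numpy as np
from h import ctrl
from scipy.spatial.transform import Rotation as Ro
# args: x,y,z[,closing_deg] in mm -> travel (mm, tool axes) and spin from the measured pose
s=ctrl.observe();R=Ro.from_quat(np.roll(s["ee_rot"],-1)).as_matrix();yaw=np.degrees(np.arctan2(R[1,1],R[0,1]))
print("t %.2f pos %s yaw %.1f w %.1f F %.1f"%(s["time"],np.round(s["ee_pos"]*1000,1),yaw,s["gripper_width"]*1e3,s["gripper_force"]))
for a in sys.argv[1:]:
    v=list(map(float,a.split(",")))
    sp=-((v[3]-yaw+90)%180-90) if len(v)>3 else 0
    print(a,np.round(R.T@(np.array(v[:3])-s["ee_pos"]*1000),1),"spin %.1f"%sp)
E
python3 go.py 458,246.5,120 458,246.5,21
python3 - <<'E'
from h import *
d=np.load("top.npz")["d"];P=cloud("top",d)
for a,b,y0,y1 in((.145,.18,.3,.45),(.065,.09,-.5,-.35)):
    s=(P[...,2]>a)&(P[...,2]<b)&(P[...,1]>y0)&(P[...,1]<y1)&(P[...,0]>.45);print(rect(P[s][:,:2]))
E
```

```text
t 0.10 pos [247.7 518.4 249.5] yaw 64.5 w 85.1 F 0.0
458,246.5,120 [-307.1 -154.5  129.7] spin 0.0
458,246.5,21 [-307.1 -154.3  228.7] spin 0.0
(array([555.3, 429.8]), array([40. , 61.5]), np.float32(179.8))
(array([ 581.8, -442.5]), array([60.7, 61.1]), np.float32(89.3))
```

>>> {"op": "apply_moves", "data": {
  "deltas": [
    {"claw":-1,"travel":[-0.307,-0.154,0.13],"spin":0},
    {"claw":-1,"travel":[-0.307,-0.154,0.13],"spin":0},
    {"claw":-1,"travel":[-0.307,-0.154,0.13],"spin":0},
    {"claw":-1,"travel":[-0.307,-0.154,0.13],"spin":0},
    {"claw":-1,"travel":[-0.307,-0.154,0.13],"spin":0},
    {"claw":-1,"travel":[-0.307,-0.154,0.13],"spin":0},
    {"claw":-1,"travel":[-0.307,-0.154,0.13],"spin":0},
    {"claw":-1,"travel":[-0.307,-0.154,0.13],"spin":0}
  ],
  "newtons": 40
}}

```text
time: 0.9
ee_pos: [0.4598, 0.2439, 0.1183]
ee_rot: [-0.001, 0.223, 0.975, -0.001]
contact_force: [-0.7, 1.6, -0.1]
gripper_width: 0.0854
gripper_force: 0.0
```

```bash
python3 go.py 458,246.5,120 458,246.5,20 436.3,-73.4,120
```

```text
t 0.90 pos [459.8 243.9 118.3] yaw 64.3 w 85.4 F 0.0
458,246.5,120 [ 2.8  1.6 -1.7] spin 0.0
458,246.5,20 [ 2.7  1.9 98.3] spin 0.0
436.3,-73.4,120 [-116.6 -296.    -0.9] spin 0.0
```

>>> {"op": "apply_moves", "data": {
  "deltas": [
    {"claw":-0.3,"travel":[0,0,0.05],"spin":0},
    {"claw":-0.3,"travel":[0,0,0.08],"spin":0},
    {"claw":-0.3,"travel":[0,0,0.098],"spin":0},
    {"claw":-0.3,"travel":[0,0,0.1],"spin":0},
    {"claw":-0.3,"travel":[0,0,0.1],"spin":0}
  ]
}}

```text
time: 1.4
ee_pos: [0.4584, 0.2475, 0.02]
ee_rot: [-0.0, 0.221, 0.975, -0.0]
contact_force: [-0.6, -0.2, 0.3]
gripper_width: 0.0553
gripper_force: 0.0
```

```bash
python3 - <<'E'
from h import *
im,d=viewer.camera("scene");cv2.imwrite("pics/s1.png",cv2.resize(im[150:280,280:460,::-1],None,fx=4,fy=4))
E
python3 go.py 458,246.5,20
```

```text
t 1.45 pos [459.1 247.8  20.9] yaw 64.5 w 55.4 F 0.0
458,246.5,20 [ 0.4 -1.6  0.9] spin 0.0
```

View pics/s1.png

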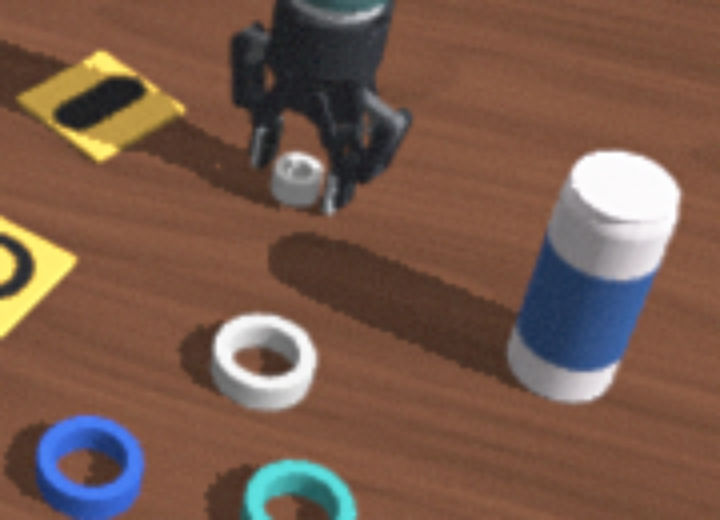

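The spacer (crop 298,180) sits between the two fingertips, and the can is clear at the right. Next I close and lift.

>>> {"op": "apply_moves", "data": {
  "deltas": [
    {"claw":1,"travel":[0,0,0],"spin":0},
    {"claw":1,"travel":[0,0,0],"spin":0},
    {"claw":1,"travel":[0,0,0],"spin":0},
    {"claw":1,"travel":[0,0,0],"spin":0},
    {"claw":1,"travel":[0,0,0],"spin":0},
    {"claw":1,"travel":[0,0,-0.03],"spin":0},
    {"claw":1,"travel":[0,0,-0.07],"spin":0},
    {"claw":1,"travel":[0,0,-0.07],"spin":0}
  ]
}}

```text
time: 2.25
ee_pos: [0.4621, 0.249, 0.0953]
ee_rot: [0.005, 0.221, 0.975, 0.003]
contact_force: [1.1, -0.2, -0.9]
gripper_width: 0.0328
gripper_force: 40.3
```

```bash
python3 go.py 436.3,-73.4,90
```

```text
t 2.25 pos [462.1 249.   95.3] yaw 64.5 w 32.8 F 40.3
436.3,-73.4,90 [-115.6 -302.1    3.7] spin 0.0
```

>>> {"op": "apply_moves", "data": {
  "deltas": [
    {"claw":1,"travel":[-0.118,-0.299,0],"spin":0},
    {"claw":1,"travel":[-0.118,-0.299,0],"spin":0},
    {"claw":1,"travel":[-0.118,-0.299,0],"spin":0},
    {"claw":1,"travel":[-0.118,-0.299,0],"spin":0},
    {"claw":1,"travel":[-0.118,-0.299,0],"spin":0},
    {"claw":1,"travel":[-0.118,-0.299,0],"spin":0},
    {"claw":1,"travel":[-0.118,-0.299,0],"spin":0},
    {"claw":1,"travel":[-0.118,-0.299,0],"spin":0}
  ]
}}

```text
time: 3.05
ee_pos: [0.436, -0.0758, 0.0901]
ee_rot: [0.0, 0.223, 0.975, -0.0]
contact_force: [0.7, -0.3, -1.2]
gripper_width: 0.0327
gripper_force: 40.4
```

>>> {"op": "apply_moves", "data": {
  "deltas": [
    {"claw":1,"travel":[0,0,0],"spin":0},
    {"claw":1,"travel":[0,0,0],"spin":0},
    {"claw":1,"travel":[0,0,0.03],"spin":0},
    {"claw":1,"travel":[0,0,0.05],"spin":0},
    {"claw":1,"travel":[0,0,0.05],"spin":0},
    {"claw":1,"travel":[0,0,0.05],"spin":0}
  ]
}}

```text
time: 3.65
ee_pos: [0.4361, -0.0721, 0.0403]
ee_rot: [-0.0, 0.22, 0.975, 0.0]
contact_force: [-0.1, -0.3, -0.6]
gripper_width: 0.0326
gripper_force: 40.4
```

```bash
python3 go.py 436.3,-73.4,28; python3 - <<'E'
from h import *
im,d=viewer.camera("scene");cv2.imwrite("pics/s2.png",cv2.resize(im[100:220,190:350,::-1],None,fx=4,fy=4))
E
```

```text
t 3.65 pos [436.1 -72.1  40.3] yaw 64.6 w 32.6 F 40.4
436.3,-73.4,28 [-0.8 -1.1 12.3] spin 0.0
```

View pics/s2.png

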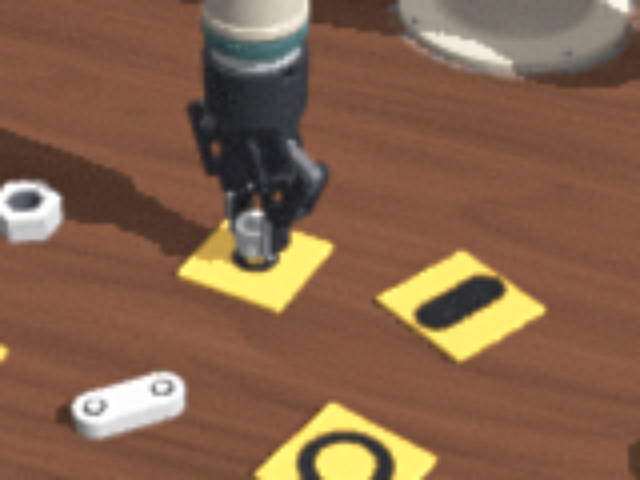

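The held spacer (crop 255,235) is upright just above its silhouette (255,262). I'll lower it now.

>>> {"op": "apply_moves", "data": {
  "deltas": [
    {"claw":1,"travel":[0,-0.001,0.008],"spin":0},
    {"claw":1,"travel":[0,-0.001,0.012],"spin":0},
    {"claw":1,"travel":[0,-0.001,0.013],"spin":0},
    {"claw":1,"travel":[0,-0.001,0.013],"spin":0},
    {"claw":1,"travel":[0,-0.001,0.013],"spin":0}
  ]
}}

```text
time: 4.2
ee_pos: [0.4359, -0.074, 0.0279]
ee_rot: [0.0, 0.221, 0.975, 0.0]
contact_force: [-0.6, 1.0, 5.1]
gripper_width: 0.0327
gripper_force: 40.9
```

>>> {"op": "apply_moves", "data": {
  "deltas": [
    {"claw":0,"travel":[0,0,0],"spin":0},
    {"claw":-0.3,"travel":[0,0,0],"spin":0},
    {"claw":-0.3,"travel":[0,0,0],"spin":0},
    {"claw":-0.3,"travel":[0,0,-0.03],"spin":0},
    {"claw":-0.3,"travel":[0,0,-0.08],"spin":0},
    {"claw":-1,"travel":[0,0,-0.1],"spin":0},
    {"claw":-1,"travel":[0,0,-0.1],"spin":0},
    {"claw":-1,"travel":[0,0,-0.1],"spin":0}
  ]
}}

```text
time: 5.0
ee_pos: [0.4354, -0.074, 0.1272]
ee_rot: [0.0, 0.221, 0.975, 0.0]
contact_force: [0.2, 0.4, -1.1]
gripper_width: 0.0855
gripper_force: 0.0
```

```bash
python3 go.py 634,267,127
```

```text
t 5.00 pos [435.4 -74.  127.2] yaw 64.5 w 85.5 F 0.0
634,267,127 [-3.210e+01  3.933e+02  2.000e-01] spin 0.0
```

>>> {"op": "apply_moves", "data": {
  "deltas": [
    {"claw":-1,"travel":[-0.032,0.393,0],"spin":0},
    {"claw":-1,"travel":[-0.032,0.393,0],"spin":0},
    {"claw":-1,"travel":[-0.032,0.393,0],"spin":0},
    {"claw":-1,"travel":[-0.032,0.393,0],"spin":0},
    {"claw":-1,"travel":[-0.032,0.393,0],"spin":0},
    {"claw":-1,"travel":[-0.032,0.393,0],"spin":0},
    {"claw":-1,"travel":[-0.032,0.393,0],"spin":0},
    {"claw":-1,"travel":[-0.032,0.393,0],"spin":0}
  ]
}}

```text
time: 5.8
ee_pos: [0.6337, 0.2688, 0.1242]
ee_rot: [-0.002, 0.221, 0.975, -0.001]
contact_force: [0.6, -0.3, 0.2]
gripper_width: 0.0854
gripper_force: 0.0
```

>>> {"op": "apply_moves", "data": {
  "deltas": [
    {"claw":-1,"travel":[0,0,0],"spin":0},
    {"claw":-1,"travel":[0,0,0],"spin":0},
    {"claw":-1,"travel":[0,0,0.04],"spin":0},
    {"claw":-1,"travel":[0,0,0.08],"spin":0},
    {"claw":-1,"travel":[0,0,0.08],"spin":0},
    {"claw":-1,"travel":[0,0,0.08],"spin":0}
  ]
}}

```text
time: 6.4
ee_pos: [0.6328, 0.2652, 0.0465]
ee_rot: [-0.001, 0.222, 0.975, -0.001]
contact_force: [0.0, 0.1, 0.7]
gripper_width: 0.0855
gripper_force: 0.0
```

```bash
python3 go.py 634,267,18; python3 - <<'E'
from h import *
im,d=viewer.camera("scene");cv2.imwrite("pics/s3.png",cv2.resize(im[140:290,230:410,::-1],None,fx=4,fy=4))
E
```

```text
t 6.40 pos [632.8 265.2  46.5] yaw 64.4 w 85.5 F 0.0
634,267,18 [-0.4  2.2 28.5] spin 0.0
```

View pics/s3.png

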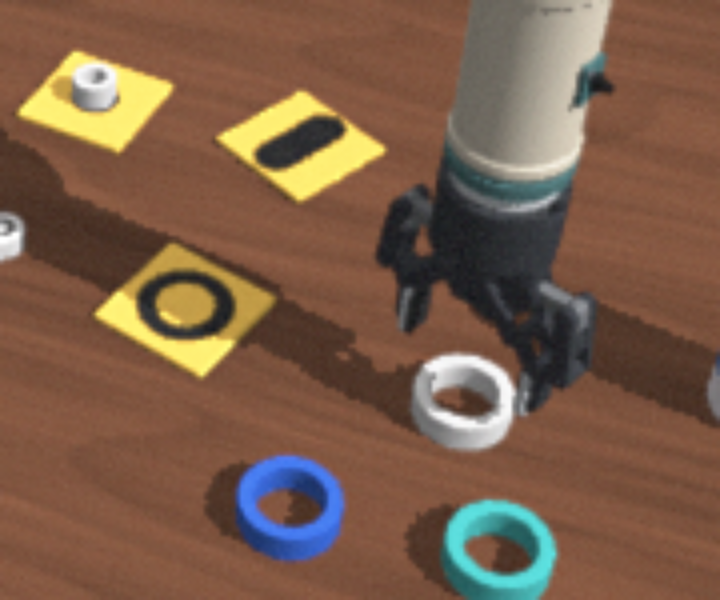

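The spacer is on its pad (crop 95,87), centred. The race (463,400) lies between the tips (405,330 and 530,405) once they are lowered. Next I descend and close.

>>> {"op": "apply_moves", "data": {
  "deltas": [
    {"claw":-1,"travel":[0,0.001,0.015],"spin":0},
    {"claw":-1,"travel":[0,0.001,0.029],"spin":0},
    {"claw":-1,"travel":[0,0.001,0.029],"spin":0},
    {"claw":-1,"travel":[0,0.001,0.029],"spin":0},
    {"claw":1,"travel":[0,0.001,0.029],"spin":0},
    {"claw":1,"travel":[0,0.001,0.029],"spin":0},
    {"claw":1,"travel":[0,0.001,0.029],"spin":0},
    {"claw":1,"travel":[0,0.001,0.029],"spin":0}
  ]
}}

```text
time: 7.25
ee_pos: [0.635, 0.2678, 0.0194]
ee_rot: [0.001, 0.221, 0.975, 0.0]
contact_force: [-0.3, 0.1, 5.6]
gripper_width: 0.0624
gripper_force: 44.4
```

>>> {"op": "apply_moves", "data": {
  "deltas": [
    {"claw":1,"travel":[0,0,0],"spin":0},
    {"claw":1,"travel":[0,0,-0.02],"spin":0},
    {"claw":1,"travel":[0,0,-0.05],"spin":0},
    {"claw":1,"travel":[0,0,-0.06],"spin":0},
    {"claw":1,"travel":[0,0,-0.06],"spin":0},
    {"claw":1,"travel":[0,0,-0.06],"spin":0}
  ]
}}

```text
time: 7.85
ee_pos: [0.6336, 0.2674, 0.0771]
ee_rot: [-0.001, 0.221, 0.975, -0.0]
contact_force: [-0.4, 0.2, -3.7]
gripper_width: 0.0626
gripper_force: 45.4
```

```bash
python3 go.py 618.3,71.8,80
```

```text
t 7.85 pos [633.6 267.4  77.1] yaw 64.5 w 62.6 F 45.4
618.3,71.8,80 [ -70.6 -183.1   -2.8] spin 0.0
```

>>> {"op": "apply_moves", "data": {
  "deltas": [
    {"claw":1,"travel":[-0.071,-0.183,0],"spin":0},
    {"claw":1,"travel":[-0.071,-0.183,0],"spin":0},
    {"claw":1,"travel":[-0.071,-0.183,0],"spin":0},
    {"claw":1,"travel":[-0.071,-0.183,0],"spin":0},
    {"claw":1,"travel":[-0.071,-0.183,0],"spin":0},
    {"claw":1,"travel":[-0.071,-0.183,0.01],"spin":0},
    {"claw":1,"travel":[-0.071,-0.183,0.035],"spin":0},
    {"claw":1,"travel":[-0.071,-0.183,0.035],"spin":0}
  ]
}}

```text
time: 8.65
ee_pos: [0.616, 0.0732, 0.0389]
ee_rot: [-0.005, 0.221, 0.975, -0.001]
contact_force: [-0.5, 0.1, -3.8]
gripper_width: 0.0625
gripper_force: 45.7
```

>>> {"op": "apply_moves", "data": {
  "deltas": [
    {"claw":1,"travel":[0,0,0],"spin":0},
    {"claw":1,"travel":[0,0,0],"spin":0}
  ]
}}

```text
time: 8.85
ee_pos: [0.62, 0.073, 0.0435]
ee_rot: [0.0, 0.22, 0.975, 0.0]
contact_force: [-0.2, 0.4, -3.3]
gripper_width: 0.0627
gripper_force: 45.7
```

```bash
python3 go.py 618.3,71.8,25; python3 - <<'E'
from h import *
im,d=viewer.camera("scene");cv2.imwrite("pics/s4.png",cv2.resize(im[140:260,190:350,::-1],None,fx=4,fy=4))
E
```

```text
t 8.85 pos [620.   73.   43.5] yaw 64.5 w 62.7 F 45.7
618.3,71.8,25 [ 1.  -1.8 18.5] spin 0.0
```

View pics/s4.png

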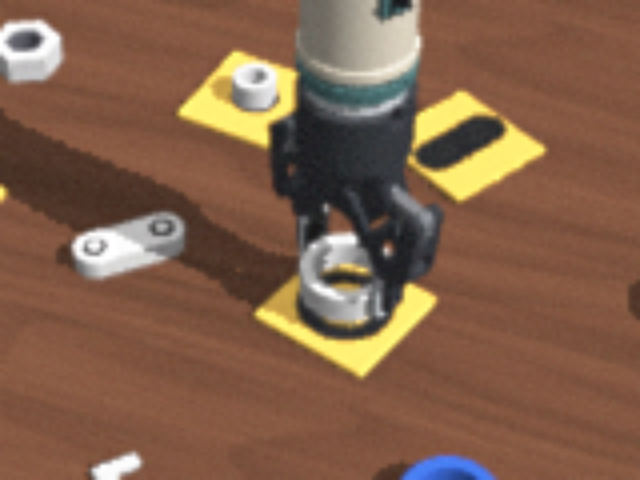

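The race (crop 345,275) is held level over its silhouette (345,310). I'll lower it and release.

>>> {"op": "apply_moves", "data": {
  "deltas": [
    {"claw":1,"travel":[0.001,-0.001,0.01],"spin":0},
    {"claw":1,"travel":[0.001,-0.001,0.015],"spin":0},
    {"claw":1,"travel":[0.001,-0.001,0.018],"spin":0},
    {"claw":1,"travel":[0.001,-0.001,0.018],"spin":0},
    {"claw":1,"travel":[0.001,-0.001,0.018],"spin":0}
  ]
}}

```text
time: 9.4
ee_pos: [0.618, 0.0715, 0.0255]
ee_rot: [-0.0, 0.221, 0.975, 0.0]
contact_force: [-1.3, 0.7, 0.2]
gripper_width: 0.0624
gripper_force: 46.0
```

>>> {"op": "apply_moves", "data": {
  "deltas": [
    {"claw":-1,"travel":[0,0,0],"spin":0},
    {"claw":-1,"travel":[0,0,0],"spin":0},
    {"claw":-1,"travel":[0,0,0],"spin":0},
    {"claw":-1,"travel":[0,0,-0.03],"spin":0},
    {"claw":-1,"travel":[0,0,-0.08],"spin":0},
    {"claw":-1,"travel":[0,0,-0.08],"spin":0},
    {"claw":-1,"travel":[0,0,-0.08],"spin":0},
    {"claw":-1,"travel":[0,0,-0.08],"spin":0}
  ]
}}

```text
time: 10.2
ee_pos: [0.6175, 0.0715, 0.1046]
ee_rot: [-0.001, 0.221, 0.975, -0.0]
contact_force: [0.3, 0.4, -1.0]
gripper_width: 0.0858
gripper_force: 0.0
```

```bash
python3 go.py 622.8,-88.5,105,46.2
```

```text
t 10.20 pos [617.5  71.5 104.6] yaw 64.5 w 85.8 F 0.0
622.8,-88.5,105,46.2 [ -73.7 -142.    -0.4] spin 18.3
```

>>> {"op": "apply_moves", "data": {
  "deltas": [
    {"claw":-0.4,"travel":[-0.074,-0.142,0],"spin":18.3},
    {"claw":-0.4,"travel":[-0.074,-0.142,0],"spin":18.3},
    {"claw":-0.4,"travel":[-0.074,-0.142,0],"spin":18.3},
    {"claw":-0.4,"travel":[-0.074,-0.142,0],"spin":18.3},
    {"claw":-0.4,"travel":[-0.074,-0.142,0],"spin":18.3},
    {"claw":-0.4,"travel":[-0.074,-0.142,0.02],"spin":18.3},
    {"claw":-0.4,"travel":[-0.074,-0.142,0.055],"spin":18.3},
    {"claw":-0.4,"travel":[-0.074,-0.142,0.055],"spin":18.3}
  ]
}}

```text
time: 11.0
ee_pos: [0.6195, -0.0857, 0.0455]
ee_rot: [-0.006, 0.373, 0.928, -0.0]
contact_force: [-0.9, 1.0, -1.3]
gripper_width: 0.0598
gripper_force: 0.0
```

>>> {"op": "apply_moves", "data": {
  "deltas": [
    {"claw":-0.4,"travel":[0,0,0],"spin":0},
    {"claw":-0.4,"travel":[0,0,0],"spin":0}
  ]
}}

```text
time: 11.2
ee_pos: [0.6247, -0.0878, 0.0515]
ee_rot: [0.001, 0.373, 0.928, 0.0]
contact_force: [0.2, 0.2, 0.0]
gripper_width: 0.0596
gripper_force: 0.0
```

```bash
python3 go.py 622.8,-88.5,19,46.2; python3 - <<'E'
from h import *
im,d=viewer.camera("scene");cv2.imwrite("pics/s5.png",cv2.resize(im[140:260,160:320,::-1],None,fx=4,fy=4))
E
```

```text
t 11.20 pos [624.7 -87.8  51.5] yaw 46.2 w 59.6 F 0.0
622.8,-88.5,19,46.2 [ 0.9 -1.9 32.5] spin 0.0
```

View pics/s5.png

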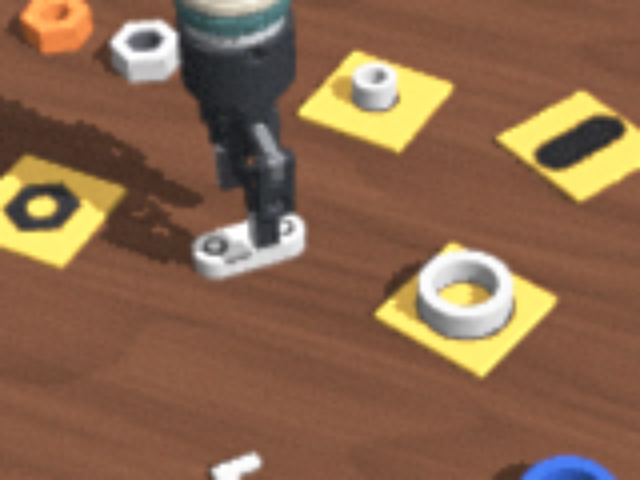

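The race sits on its pad (crop 465,293). The fingers straddle the link (250,245) across its width. Next I descend and grip.

>>> {"op": "apply_moves", "data": {
  "deltas": [
    {"claw":-0.4,"travel":[0,-0.001,0.015],"spin":0},
    {"claw":-0.4,"travel":[0,-0.001,0.031],"spin":0},
    {"claw":-0.4,"travel":[0,-0.001,0.031],"spin":0},
    {"claw":-0.4,"travel":[0,-0.001,0.031],"spin":0},
    {"claw":1,"travel":[0,-0.001,0.031],"spin":0},
    {"claw":1,"travel":[0,-0.001,0.031],"spin":0},
    {"claw":1,"travel":[0,-0.001,0.031],"spin":0},
    {"claw":1,"travel":[0,-0.001,0.031],"spin":0}
  ]
}}

```text
time: 12.05
ee_pos: [0.6241, -0.0895, 0.0206]
ee_rot: [0.001, 0.373, 0.928, 0.0]
contact_force: [0.1, -0.3, 6.5]
gripper_width: 0.0293
gripper_force: 41.3
```

>>> {"op": "apply_moves", "data": {
  "deltas": [
    {"claw":1,"travel":[0,0,0],"spin":0},
    {"claw":1,"travel":[0,0,-0.02],"spin":0},
    {"claw":1,"travel":[0,0,-0.05],"spin":0},
    {"claw":1,"travel":[0,0,-0.08],"spin":0},
    {"claw":1,"travel":[0,0,-0.08],"spin":0},
    {"claw":1,"travel":[0,0,-0.08],"spin":0}
  ]
}}

```text
time: 12.65
ee_pos: [0.6228, -0.0892, 0.0991]
ee_rot: [-0.0, 0.373, 0.928, 0.0]
contact_force: [-0.2, 0.4, -2.5]
gripper_width: 0.0289
gripper_force: 40.4
```

```bash
python3 go.py 425.5,89.7,100,61.8
```

```text
t 12.65 pos [622.8 -89.2  99.1] yaw 46.2 w 28.9 F 40.4
425.5,89.7,100,61.8 [266.2  -7.6  -0.9] spin -15.6
```

>>> {"op": "apply_moves", "data": {
  "deltas": [
    {"claw":1,"travel":[0.266,-0.008,0],"spin":-15.6},
    {"claw":1,"travel":[0.266,-0.008,0],"spin":-15.6},
    {"claw":1,"travel":[0.266,-0.008,0],"spin":-15.6},
    {"claw":1,"travel":[0.266,-0.008,0],"spin":-15.6},
    {"claw":1,"travel":[0.266,-0.008,0],"spin":-15.6},
    {"claw":1,"travel":[0.266,-0.008,0],"spin":-15.6},
    {"claw":1,"travel":[0.266,-0.008,0.02],"spin":-15.6},
    {"claw":1,"travel":[0.266,-0.008,0.05],"spin":-15.6}
  ]
}}

```text
time: 13.45
ee_pos: [0.4262, 0.0897, 0.049]
ee_rot: [0.002, 0.243, 0.97, 0.0]
contact_force: [0.9, -1.1, -2.8]
gripper_width: 0.0293
gripper_force: 40.4
```

>>> {"op": "apply_moves", "data": {
  "deltas": [
    {"claw":1,"travel":[0,0,0],"spin":0},
    {"claw":1,"travel":[0,0,0],"spin":0},
    {"claw":1,"travel":[0,0,0],"spin":0}
  ]
}}

```text
time: 13.75
ee_pos: [0.4265, 0.089, 0.0497]
ee_rot: [0.0, 0.244, 0.97, 0.0]
contact_force: [0.0, -0.2, -2.3]
gripper_width: 0.0291
gripper_force: 40.6
```

```bash
python3 go.py 425.5,89.7,26,61.8; python3 - <<'E'
from h import *
im,d=viewer.camera("scene");cv2.imwrite("pics/s6.png",cv2.resize(im[110:260,230:390,::-1],None,fx=4,fy=4))
E
```

```text
t 13.75 pos [426.5  89.   49.7] yaw 61.7 w 29.1 F 40.6
425.5,89.7,26,61.8 [ 1.2  0.1 23.7] spin -0.1
```

View pics/s6.png

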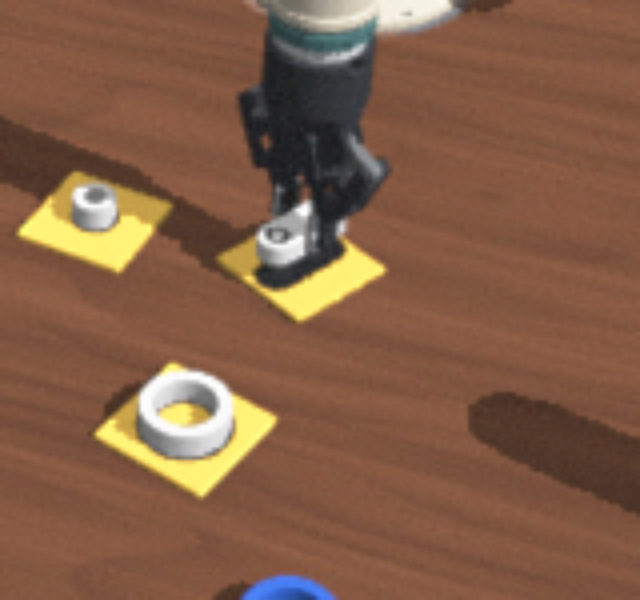

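The link (crop 300,232) is level and lined up above its silhouette (300,265). I'll lower it.

>>> {"op": "apply_moves", "data": {
  "deltas": [
    {"claw":1,"travel":[0.001,0,0.012],"spin":0},
    {"claw":1,"travel":[0.001,0,0.02],"spin":0},
    {"claw":1,"travel":[0.001,0,0.0235],"spin":0},
    {"claw":1,"travel":[0.001,0,0.0235],"spin":0},
    {"claw":1,"travel":[0.001,0,0.0235],"spin":0}
  ]
}}

```text
time: 14.3
ee_pos: [0.4249, 0.0896, 0.0266]
ee_rot: [0.0, 0.244, 0.97, 0.0]
contact_force: [-2.1, -0.7, 6.4]
gripper_width: 0.0291
gripper_force: 41.6
```

>>> {"op": "apply_moves", "data": {
  "deltas": [
    {"claw":-0.4,"travel":[0,0,0],"spin":0},
    {"claw":-0.4,"travel":[0,0,0],"spin":0},
    {"claw":-0.4,"travel":[0,0,0],"spin":0},
    {"claw":-0.4,"travel":[0,0,-0.03],"spin":0},
    {"claw":-0.4,"travel":[0,0,-0.08],"spin":0},
    {"claw":-0.8,"travel":[0,0,-0.08],"spin":0},
    {"claw":-0.8,"travel":[0,0,-0.08],"spin":0},
    {"claw":-0.8,"travel":[0,0,-0.08],"spin":0}
  ]
}}

```text
time: 15.1
ee_pos: [0.4239, 0.0896, 0.1051]
ee_rot: [-0.001, 0.244, 0.97, -0.0]
contact_force: [-0.1, 0.5, -0.5]
gripper_width: 0.077
gripper_force: 0.0
```

```bash
python3 go.py 457.6,-261.5,105,28.6
```

```text
t 15.10 pos [423.9  89.6 105.1] yaw 61.8 w 77.0 F 0.0
457.6,-261.5,105,28.6 [-195.8 -293.4    0. ] spin 33.2
```

>>> {"op": "apply_moves", "data": {
  "deltas": [
    {"claw":-0.8,"travel":[-0.196,-0.293,0],"spin":33.2},
    {"claw":-0.8,"travel":[-0.196,-0.293,0],"spin":33.2},
    {"claw":-0.8,"travel":[-0.196,-0.293,0],"spin":33.2},
    {"claw":-0.8,"travel":[-0.196,-0.293,0],"spin":33.2},
    {"claw":-0.8,"travel":[-0.196,-0.293,0],"spin":33.2},
    {"claw":-0.8,"travel":[-0.196,-0.293,0],"spin":33.2},
    {"claw":-0.8,"travel":[-0.196,-0.293,0],"spin":33.2},
    {"claw":-0.8,"travel":[-0.196,-0.293,0],"spin":33.2}
  ]
}}

```text
time: 15.9
ee_pos: [0.4597, -0.2673, 0.1042]
ee_rot: [0.001, 0.513, 0.858, -0.001]
contact_force: [0.5, 0.1, 0.4]
gripper_width: 0.0767
gripper_force: 0.0
```

>>> {"op": "apply_moves", "data": {
  "deltas": [
    {"claw":-0.8,"travel":[0,0,0],"spin":0},
    {"claw":-0.8,"travel":[0,0,0.02],"spin":0},
    {"claw":-0.8,"travel":[0,0,0.055],"spin":0},
    {"claw":-0.8,"travel":[0,0,0.055],"spin":0},
    {"claw":-0.8,"travel":[0,0,0.055],"spin":0}
  ]
}}

```text
time: 16.4
ee_pos: [0.4579, -0.2592, 0.0501]
ee_rot: [-0.002, 0.51, 0.86, 0.0]
contact_force: [1.3, 0.6, -0.3]
gripper_width: 0.077
gripper_force: 0.0
```

```bash
python3 go.py 457.6,-261.5,19,28.6; python3 - <<'E'
from h import *
im,d=viewer.camera("scene");cv2.imwrite("pics/s7.png",cv2.resize(im[90:210,130:290,::-1],None,fx=4,fy=4))
E
```

```text
t 16.40 pos [ 457.9 -259.2   50.1] yaw 28.6 w 77.0 F 0.0
457.6,-261.5,19,28.6 [-1.9 -1.3 31.1] spin 0.0
```

View pics/s7.png

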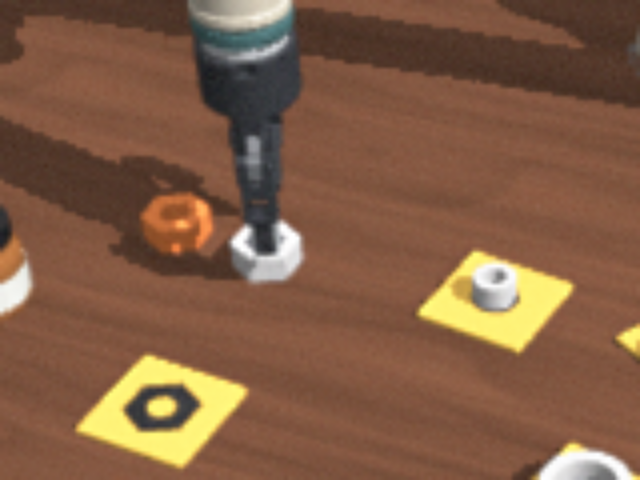

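The gripper is centred over the nut (crop 266,250), with its finger line across a pair of flats and the orange nut clear. Next I descend and grip.

>>> {"op": "apply_moves", "data": {
  "deltas": [
    {"claw":-0.8,"travel":[-0.001,-0.001,0.015],"spin":0},
    {"claw":-0.8,"travel":[-0.001,-0.001,0.031],"spin":0},
    {"claw":-0.8,"travel":[-0.001,-0.001,0.031],"spin":0},
    {"claw":-0.8,"travel":[-0.001,-0.001,0.031],"spin":0},
    {"claw":1,"travel":[-0.001,-0.001,0.031],"spin":0},
    {"claw":1,"travel":[-0.001,-0.001,0.031],"spin":0},
    {"claw":1,"travel":[-0.001,-0.001,0.031],"spin":0},
    {"claw":1,"travel":[-0.001,-0.001,0.031],"spin":0}
  ]
}}

```text
time: 17.25
ee_pos: [0.4591, -0.263, 0.021]
ee_rot: [0.001, 0.511, 0.86, -0.0]
contact_force: [-0.9, 0.5, 6.1]
gripper_width: 0.0473
gripper_force: 41.9
```

>>> {"op": "apply_moves", "data": {
  "deltas": [
    {"claw":1,"travel":[0,0,0],"spin":0},
    {"claw":1,"travel":[0,0,0],"spin":0},
    {"claw":1,"travel":[0,0,-0.02],"spin":0},
    {"claw":1,"travel":[0,0,-0.05],"spin":0},
    {"claw":1,"travel":[0,0,-0.08],"spin":0},
    {"claw":1,"travel":[0,0,-0.08],"spin":0},
    {"claw":1,"travel":[0,0,-0.08],"spin":0}
  ]
}}

```text
time: 17.95
ee_pos: [0.4582, -0.2624, 0.0998]
ee_rot: [0.0, 0.511, 0.86, 0.0]
contact_force: [-0.7, -0.0, -3.2]
gripper_width: 0.0471
gripper_force: 43.0
```

```bash
python3 go.py 645.2,-246.4,100
```

```text
t 17.95 pos [ 458.2 -262.4   99.8] yaw 28.6 w 47.1 F 43.0
645.2,-246.4,100 [-7.530e+01  1.719e+02 -1.000e-01] spin 0.0
```

>>> {"op": "apply_moves", "data": {
  "deltas": [
    {"claw":1,"travel":[-0.075,0.172,0],"spin":0},
    {"claw":1,"travel":[-0.075,0.172,0],"spin":0},
    {"claw":1,"travel":[-0.075,0.172,0],"spin":0},
    {"claw":1,"travel":[-0.075,0.172,0],"spin":0},
    {"claw":1,"travel":[-0.075,0.172,0],"spin":0},
    {"claw":1,"travel":[-0.075,0.172,0.02],"spin":0},
    {"claw":1,"travel":[-0.075,0.172,0.05],"spin":0},
    {"claw":1,"travel":[-0.075,0.172,0.05],"spin":0}
  ]
}}

```text
time: 18.75
ee_pos: [0.6402, -0.2439, 0.043]
ee_rot: [-0.007, 0.511, 0.86, -0.001]
contact_force: [-0.7, 0.2, -3.3]
gripper_width: 0.0473
gripper_force: 43.1
```

>>> {"op": "apply_moves", "data": {
  "deltas": [
    {"claw":1,"travel":[0,0,0],"spin":0},
    {"claw":1,"travel":[0,0,0],"spin":0},
    {"claw":1,"travel":[0,0,0],"spin":0}
  ]
}}

```text
time: 19.05
ee_pos: [0.6461, -0.2468, 0.0513]
ee_rot: [0.001, 0.511, 0.86, 0.0]
contact_force: [0.2, 0.9, -3.3]
gripper_width: 0.0469
gripper_force: 43.2
```

```bash
python3 go.py 645.2,-246.4,26.5; python3 - <<'E'
from h import *
im,d=viewer.camera("scene");cv2.imwrite("pics/s8.png",cv2.resize(im[90:240,110:270,::-1],None,fx=4,fy=4))
E
```

```text
t 19.05 pos [ 646.1 -246.8   51.3] yaw 28.5 w 46.9 F 43.2
645.2,-246.4,26.5 [ 0.8 -0.6 24.8] spin 0.0
```

View pics/s8.png

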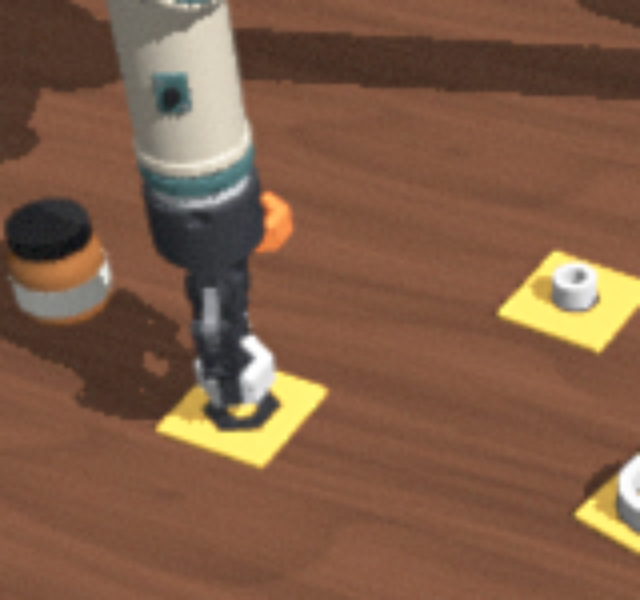

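The nut (crop 240,370) is over its silhouette (240,405) but looks tilted about the finger axis. I'll lower slowly so that contact levels it.

>>> {"op": "apply_moves", "data": {
  "deltas": [
    {"claw":1,"travel":[0,0,0.008],"spin":0},
    {"claw":1,"travel":[0,0,0.013],"spin":0},
    {"claw":1,"travel":[0,0,0.016],"spin":0},
    {"claw":1,"travel":[0,0,0.019],"spin":0},
    {"claw":1,"travel":[0,0,0.022],"spin":0},
    {"claw":1,"travel":[0,0,0.023],"spin":0},
    {"claw":1,"travel":[0,0,0.024],"spin":0},
    {"claw":1,"travel":[0,0,0.024],"spin":0}
  ]
}}

```text
time: 19.9
ee_pos: [0.6454, -0.2462, 0.0271]
ee_rot: [0.0, 0.511, 0.86, 0.0]
contact_force: [-2.8, 1.2, 5.2]
gripper_width: 0.0471
gripper_force: 44.0
```

```bash
python3 go.py 645.2,-246.4,26.5; python3 - <<'E'
from h import *
im,d=viewer.camera("scene");cv2.imwrite("pics/s9.png",cv2.resize(im[150:220,130:220,::-1],None,fx=6,fy=6))
E
```

```text
t 19.90 pos [ 645.4 -246.2   27.1] yaw 28.6 w 47.1 F 44.0
645.2,-246.4,26.5 [-0.1 -0.3  0.6] spin 0.0
```

View pics/s9.png

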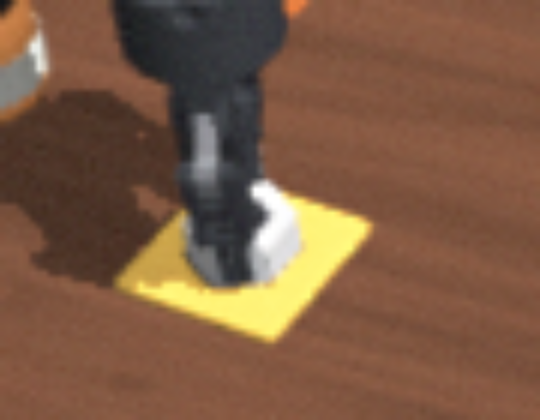

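The nut (crop 245,240) is down on the pad, and some of the apparent tilt was probably shading. I'll release, lift and step aside.

>>> {"op": "apply_moves", "data": {
  "deltas": [
    {"claw":-0.8,"travel":[0,0,0],"spin":0},
    {"claw":-0.8,"travel":[0,0,0],"spin":0},
    {"claw":-0.8,"travel":[0,0,0],"spin":0},
    {"claw":-0.8,"travel":[0,0,-0.03],"spin":0},
    {"claw":-0.8,"travel":[0,0,-0.08],"spin":0},
    {"claw":-0.8,"travel":[0,0,-0.12],"spin":0},
    {"claw":-0.8,"travel":[0,0,-0.15],"spin":0},
    {"claw":-0.8,"travel":[0,0,-0.15],"spin":0}
  ]
}}

```text
time: 20.75
ee_pos: [0.6483, -0.2477, 0.1817]
ee_rot: [0.006, 0.511, 0.86, 0.0]
contact_force: [0.3, -0.1, 0.2]
gripper_width: 0.0768
gripper_force: 0.0
```

```bash
python3 go.py 300,-260,200
```

```text
t 20.75 pos [ 648.3 -247.7  181.7] yaw 28.6 w 76.8 F 0.0
300,-260,200 [ 155.5 -311.7  -21.7] spin 0.0
```

>>> {"op": "apply_moves", "data": {
  "deltas": [
    {"claw":-0.8,"travel":[0.155,-0.31,-0.02],"spin":0},
    {"claw":-0.8,"travel":[0.155,-0.31,-0.02],"spin":0},
    {"claw":-0.8,"travel":[0.155,-0.31,-0.02],"spin":0},
    {"claw":-0.8,"travel":[0.155,-0.31,-0.02],"spin":0},
    {"claw":-0.8,"travel":[0.155,-0.31,-0.02],"spin":0},
    {"claw":-0.8,"travel":[0.155,-0.31,-0.02],"spin":0},
    {"claw":-0.8,"travel":[0.155,-0.31,-0.02],"spin":0},
    {"claw":-0.8,"travel":[0.155,-0.31,-0.02],"spin":0}
  ]
}}

```text
time: 21.55
ee_pos: [0.2937, -0.2565, 0.1949]
ee_rot: [-0.002, 0.513, 0.859, -0.0]
contact_force: [0.7, -0.3, -0.3]
gripper_width: 0.0768
gripper_force: 0.0
```

```bash
python3 - <<'E'
from h import *
im,d=viewer.camera("top");P=cloud("top",d);cv2.imwrite("pics/end.png",im[:,:,::-1])
for n,c,h in (("race",(618.3,71.8),28),("link",(425.5,89.7),22),("spacer",(436.3,-73.4),28),("nut",(645.2,-246.4),28)):
    near=np.hypot(P[...,0]-c[0]/1e3,P[...,1]-c[1]/1e3)<.06
    s=near&(P[...,2]>h*.75e-3)&(P[...,2]<.05);p=P[s]
    r=rect(p[:,:2]);A=np.linalg.lstsq(np.c_[p[:,:2],np.ones(len(p))],p[:,2],rcond=None)[0]
    print(n,r,"off",np.round(np.array(r[0])-c,1),"z",np.round(np.percentile(p[:,2]*1e3,[5,50,95]),1),"tilt",A[:2].round(3))
E
```

```text
race (array([616.5,  72. ]), array([60.8, 61.1]), np.float32(0.9)) off [-1.8  0.2] z [24.8 28.6 31.7] tilt [ 0.002 -0.012]
link (array([424.5,  89.6]), array([30. , 78.7]), np.float32(151.9)) off [-1.  -0.1] z [20.4 23.3 26.2] tilt [0.005 0.019]
spacer (array([435.3, -74. ]), array([30.5, 31. ]), np.float32(91.3)) off [-1.  -0.6] z [25.4 28.3 30.9] tilt [-0.004 -0.051]
nut (array([ 643.7, -244.7]), array([47.8, 51.4]), np.float32(60.5)) off [-1.5  1.7] z [25.  28.6 31.7] tilt [-0.002  0.003]
```

View pics/end.png

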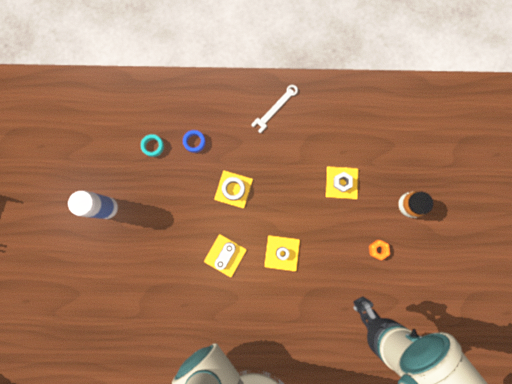

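All four parts lie flat within about 2.5 mm of their pad centres, with the link at 151.9° against its silhouette's 151.7°. The can (92,205) and the jar (415,204) have not moved.

```bash
python3 -c "
from rig import ctrl
print(ctrl.sign_off())"
```

```text
the job is handed in; nothing more can be done
None
```

The race, spacer, nut and link each lie flat on their own pad, measured within about 2.5 mm of centre with the link along its silhouette; the spray can and grease jar were left where they stood, and the job is handed in (no verdict was returned).

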